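Open the red-capped jar whose thread hand is unknown

ROBOT

A 6-joint arm with a two-finger parallel gripper is mounted at the origin on the work surface. World frame = base frame: x ahead of the robot, y to its left, z up, the work surface at z = 0. Lengths are in mm, angles in rad, forces in N, time in s.
With the tool pointing down it reaches from about 275 to 725 mm from the base axis. Payload 5.6 kg.
Tool frame: the origin (TCP) lies at the very end of the fingers, on their centre line; the grasp point (between the pads) lies 19 mm behind it; z points along the fingers, y is the direction in which the jaws open and shut (so a half turn about z gives the same grasp; the last joint's range is limited). The gripper opens to 85 mm and grips with 20 to 120 N. Pads are 22 mm wide; open, the fingers measure 114 mm over their backs; the gripper's body (76 mm by 85 mm) begins 54 mm behind the grasp point. The pads swing forward as they close: fully open they stand 13 mm farther back than shut.
Start: joints at [-0.952, 0.255, 0.108, 0, -1.424, -0.285], TCP at [180.219, -519.629, 231.283] pointing down, gripper open.
Joint ranges: [-2.95, 2.95], [-1.21, 1.97], [-1.09, 1.5], [-2.87, 1.71], [-2.94, -0.07], [-3.05, 3.05]. Speed limits (rad/s): [2.57, 2.57, 3.14, 3.14, 3.14, 3.14].

INTERFACE

Orientations are given as a unit quaternion [w, x, y, z].
In Python, from bench import robot gives the robot as it stands.
- The arm moves only by the tool carry_out, never from a script. Its arguments are lists of equal length, an entry for each row: "translation": the shift along the tool's x, y, z in units of 40 mm (1.0 is 40 mm), a list of three; "turn": the turn about the tool's z in degrees. A call has 1 to 12 rows; each row is the pose to reach, as a shift and turn from the pose commanded when the call began, along the tool's axes at that moment; what a row does not reach only later rows make up. A row lasts 1/10 s, in which the tool goes at most 50 mm and 8.59 degrees, less where a joint would pass 70% of its speed; a pose out of reach is approached as far as the arm can. A call with a gripper value outside its range is refused whole. "grip" is the finger opening in mm, from 0 to 85.4, set as the call begins (left out, the last holds). The fingers move at their own pace and stop on an object; "force" is the grip in N (left out, the last holds). Time passes only in rows, so rows that repeat a pose let the fingers close. It gives the time, the measured TCP pose, the force and the opening at its end, in the units of the state.
- robot.get_state(): the state, without advancing time (a new reading comes with each control period).
- robot.get_image(name): name is "side" or "top"; returns a dict with "frame" (420x560x3 uint8, red, green, blue), "K" (3x3 intrinsics, pixels), "D" ([k1, k2, p1, p2, k3] as OpenCV has them; the pictures are not rectified), "R" (3x3) and "t" (3): a world point X has camera coordinates R X + t. Camera axes: x right, y down, z forward; pixel columns grow to the right and rows downward; lengths in mm; the calibration is good to about 2 mm. A picture is of the moment at which its call begins. There is no depth.
- robot.close_job(): hands the job in, once; it reports no verdict.
Trained networks look in the newest picture that a camera, given by its name, has taken for a name from the list of things; names that differ only in an ending like _2 or _b are one class to them, and where a whole thing is asked for, a point or a joint stands for the part that bears it (a point fixed in the world has none). Each returns a list of dicts, best first, with "score" (0 to 1); they miss things now and then, are a little off and sometimes report something else, mostly with a low value. They report only what shows in the picture. A call takes as long as a camera call.
- robot.recognise(camera, label): "pixel" ([row, column] in pixels, amid what is visible of it).
- robot.tip_of(camera, label): "pixel" ([row, column] in pixels: a listed point, or the origin of a listed thing).
The state is a dict: "clock": time; "qpos": joint angles; "joint_vel": joint speeds; "tau": joint torques, N m; "tcp_pos": TCP position; "tool_rot": TCP orientation; "wrist_force": force on the tool from outside, world axes, zero at the start; "torque": the same for the moment, N m; "width": finger opening in mm.
Only numpy, scipy, OpenCV 4.12 (cv2) and the standard library are available. Lean on these libraries where they do the work, as an engineer would, in place of code of your own. Each camera call takes 0.05 s, during which the arm holds its last target.

TASK

The red-capped jar in the crate is waiting for its refill, but some of these jars open the opposite way to usual and you cannot see which: twist the red cap both ways if need be to find which way it comes loose, then lift it straight up off the jar. Finish while still holding the cap in the gripper, level and about 8 cm above where it sat, over its jar; do not put it down or let go. Leave the other caps, and the things standing on the table at either side of the crate, where they are.

Things in the scene. Friction and masses are not known exactly. Their poses are not given: they have to be found in the camera images.
- cap_red_center (a point): the red screw cap of a jar in the crate: ribbed upright cylinder, 53 mm across (55 over the ribs), 34 mm high, about 45 g. The point is its centre, half-way up on its axis; z points up. Closed, its centre is 138 mm above the work surface, and turned wrong way it moves under 10 degrees to a hard stop; the right way it is loose after 45 degrees: turn about 70, then lift. Right way unknown, unseen
- cap_white_center (a point): the white screw cap of a jar in the crate: ribbed upright cylinder, 53 mm across (55 over the ribs), 34 mm high, about 45 g. The point is its centre, half-way up on its axis; z points up. Closed, its centre is 138 mm above the work surface; leave closed
- cap_black_center (a point): the black screw cap of a jar in the crate: ribbed upright cylinder, 53 mm across (55 over the ribs), 34 mm high, about 45 g. The point is its centre, half-way up on its axis; z points up. Closed, its centre is 138 mm above the work surface; leave closed
- cap_yellow_center (a point): the yellow screw cap of a jar in the crate: ribbed upright cylinder, 53 mm across (55 over the ribs), 34 mm high, about 45 g. The point is its centre, half-way up on its axis; z points up. Closed, its centre is 138 mm above the work surface; leave closed
- rack: square rubberwood crate, 270 x 270 mm, sides 71 mm high, fixed to the table; four glass jars stand firmly in it, unable to turn or lift, with axes at (+-60, +-60) mm in its frame, the caps in any order. Origin under its centre on the work surface, x and y along its sides, z up. Jars are 72 mm across up to 98 mm height, then narrow to 36 mm at 112 mm
- rack_mouths (a point): centre of the crate at 112 mm height, level with the jars' mouths, 9 mm under the lower edge of closed caps. Caps are twist-locks with two hidden lugs: closed, they lift only 2 mm and have 2 mm sideways play; turned the right way (under 0.1 N m) they are loose from 45 degrees and stop again at about 115. Once 35 mm up a cap is clear of its neck. The hand is random per jar
- canister: white ceramic canister, 94 mm across, 124 mm high with its cork-lined lid on; a bystander, leave alone. Origin under its centre, on the table to the left or right of the crate
- flip_jar: glass condiment jar with a steel flip top, 66 mm across, 91 mm high; a bystander, leave alone. Origin under its centre, on the table to the left or right of the crate
- measuring_cup: blue plastic measuring cup, 86 mm across, 70 mm high; a bystander, leave alone. Origin under its centre, on the table to the left or right of the crate
- grater: steel box grater 58 x 90 mm, 188 mm high; a bystander, leave alone. Origin under its centre, on the table to the left or right of the crate

How it is judged (in metres and radians):
On the way:
1. the red cap has been turned loose (more than 34 degrees from closed) (angle between the x axis of cap_red_center and the x axis of rack, either way round above 0.6 rad), for 0.05 s.
At the end, for the whole second after the job is handed in: The red cap is held still by the fingers, upright within 17 degrees, its centre at least 50 mm above where it was when closed, within 150 mm of that place and over the crate; the other caps and the things beside the crate have not been disturbed (height (world z) of cap_red_center above 0.188 m and distance of cap_red_center from where it was at the start of the episode below 0.15 m and horizontal distance between cap_red_center and rack below 0.16 m and angle between cap_red_center's own z axis and vertical below 0.3 rad and contact force between cap_red and the fingers above 0.5 N and contact force between cap_red and rack below 0.1 N and linear speed of cap_red below 0.05 m/s); the arm keeps its last pose, push and grip.
It fails at once if another cap is shifted or opened (more than 12 mm) (distance of any of cap_white_center, cap_black_center, cap_yellow_center from where it was at the start of the episode above 0.012 m).
It fails at once if a bystander is knocked (moved more than 25 mm) (distance of any of canister, flip_jar, measuring_cup, grater from where it was at the start of the episode above 0.025 m).
It also fails if it takes over 40 s, if anything falls off the work surface, if the arm or the gripper's body presses on something with over 40 N, if the wrist force passes 120 N, or if a joint passes its speed limit or range.

## Working session

There is one attempt and no reset: what is moved stays moved. The work goes in short steps, Python scripts to look and compute and a tool call to move; the robot and the scene stay as the last step left them, time stands still between calls to the robot, and variables do not carry over. Pictures are saved under pics/ and viewed, and the job is handed in when it is done.

Besides the shell and the picture viewer there is one more tool, called by a JSON object that holds its "fn" and its "kwargs", one argument or row to a line. carry_out: Moves the arm, as the interface text tells. Its arguments: {"type":"object","properties":{"translation":{"type":"array","items":{"type":"array","items":{"type":"number"}}},"turn":{"type":"array","items":{"type":"number"}},"grip":{"type":"number"},"force":{"type":"number"}},"required":["translation","turn"]}

```bash
mkdir -p pics; cat > h.py <<'E'
import numpy as np, cv2
from bench import robot
def snap(cam,name):
    im=robot.get_image(cam); cv2.imwrite(f'pics/{name}.png',im['frame'][:,:,::-1]); return im
def ray(im,px):
    K=np.array(im['K']);D=np.array(im['D'],float);R=np.array(im['R']);t=np.array(im['t'])
    u=cv2.undistortPoints(np.array([[[px[1],px[0]]]],float),K,D)[0,0]
    d=R.T@np.array([u[0],u[1],1]); return -R.T@t,d
def atz(im,px,z):
    c,d=ray(im,px); return c+d*(z-c[2])/d[2]
def tri(rs):
    A=np.zeros((3,3));b=np.zeros(3)
    for c,d in rs:
        d=d/np.linalg.norm(d);P=np.eye(3)-np.outer(d,d);A+=P;b+=P@c
    return np.linalg.solve(A,b)
E
python3 - <<'E'
from h import *
ims={c:snap(c,c+'0') for c in('side','top')}
print(robot.get_state())
for n in ['cap_red_center','cap_white_center','cap_black_center','cap_yellow_center','rack_mouths','rack','canister','flip_jar','measuring_cup','grater']:
    z=138 if 'cap' in n else 112 if 'mouths' in n else 0
    rs=[]
    for c in ims:
        r=robot.tip_of(c,n)[:2]
        for q in r: print(n,c,round(q['score'],2),np.round(q['pixel'],1),np.round(atz(ims[c],q['pixel'],z),0))
        if r: rs.append(ray(ims[c],r[0]['pixel']))
    if len(rs)==2: print('   tri',np.round(tri(rs),1))
E
```

```text
{'clock': 0.1, 'qpos': array([-9.52412446e-01,  2.55706022e-01,  1.07153963e-01, -3.99262920e-04,
       -1.42390616e+00, -2.84642749e-01]), 'joint_vel': array([-3.34022082e-04, -8.11617849e-04,  2.27312210e-03, -6.52862649e-05,
        1.31812951e-03,  8.76420632e-04]), 'tau': array([-2.90058990e-03, -3.87606275e+01,  2.38471735e+01,  5.37794217e+00,
       -3.85762251e-03,  2.58645606e-06]), 'tcp_pos': array([ 180.09606732, -519.22079992,  230.4880589 ]), 'tool_rot': array([-1.84894156e-04, -1.66068168e-01,  9.86113905e-01,  8.33829253e-04]), 'wrist_force': array([ 0.49349818, -0.20047755, -0.01755468]), 'torque': array([ 0.00450221, -0.0164436 , -0.00977233]), 'width': 85.04890136713914}
cap_red_center side 0.92 [170.3 272.2] [626. -62. 138.]
cap_red_center top 0.75 [179.6 314.7] [623. -66. 138.]
cap_red_center top 0.69 [215.7 293.3] [537. -16. 138.]
   tri [625.3 -65.2 135.7]
cap_white_center side 0.88 [195.9 263. ] [588.  53. 138.]
cap_white_center top 0.78 [195.  261.1] [585.  60. 138.]
   tri [584.1  59.5 143.7]
cap_black_center side 0.58 [174.9 315.6] [ 509. -100.  138.]
cap_
[... 463 characters left out ...]

rack top 0.56 [214.7 295.5] [552. -24.   0.]
   tri [550.8 -25.5 -13.3]
canister side 0.76 [326.4 187.9] [584. 402.  -0.]
canister top 0.86 [201.1 130.7] [584. 413.   0.]
canister top 0.45 [195.4 261.3] [602.  66.   0.]
   tri [580.2 408.6  10.5]
flip_jar side 0.73 [352.8 221.3] [478. 422.   0.]
flip_jar top 0.87 [239.8 128.4] [481. 415.   0.]
flip_jar top 0.31 [243.3 444.8] [ 481. -416.    0.]
   tri [481.4 417.8  -7.7]
measuring_cup side 0.72 [162.9 362.7] [ 475. -430.    0.]
measuring_cup top 0.65 [248.  445.2] [ 469. -417.    0.]
   tri [ 469.4 -412.8   11.8]
grater side 0.67 [156.6 334.1] [ 579. -419.    0.]
grater top 0.7 [197.7 439.5] [ 602. -404.    0.]
   tri [ 588.5 -407.1    5.2]
```

View pics/side0.png

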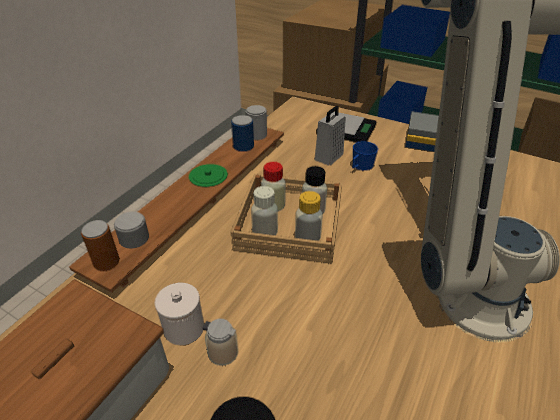

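View pics/top0.png

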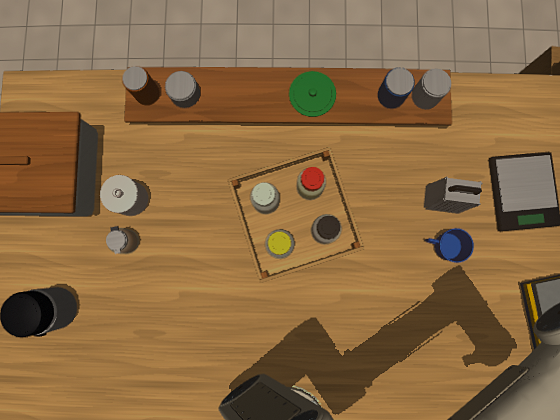

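The side view shows the red cap at about (row 170, col 272), at the back of the crate and far right from above. The top view shows it at about (178, 312). The crate is turned about 18°, and the networks agree with the pictures. I'll fit the crate pose as a square next, and check it against the colour blob.

```bash
python3 - <<'E'
from h import *
from scipy.optimize import least_squares
ims={c:snap(c,c+'1') for c in('side','top')}
names=dict(red=(1,-1),white=(1,1),black=(-1,-1),yellow=(-1,1))
obs=[]
for c in ims:
    for n,s in names.items():
        r=robot.tip_of(c,f'cap_{n}_center')
        if r: obs.append((c,s,138,r[0]['pixel']))
    r=robot.tip_of(c,'rack_mouths')
    if r: obs.append((c,(0,0),112,r[0]['pixel']))
def proj(im,X):
    return cv2.projectPoints(np.array([X],float),cv2.Rodrigues(np.array(im['R']))[0],np.array(im['t']),np.array(im['K']),np.array(im['D'],float))[0][0,0][::-1]
def P(p,s,z):
    c,q=np.cos(p[2]),np.sin(p[2]);return np.array([p[0]+60*(c*s[0]-q*s[1]),p[1]+60*(q*s[0]+c*s[1]),z])
f=lambda p:np.concatenate([proj(ims[c],P(p,s,z))-px for c,s,z,px in obs])
r=least_squares(f,[548,-23,.3],loss='soft_l1');print(r.x,np.round(r.fun.reshape(-1) if 0 else f(r.x).reshape(-1,2),1))
print('red',P(r.x,(1,-1),138))
rs=[]
for c,im in ims.items():
    h=cv2.cvtColor(im['frame'],cv2.COLOR_RGB2HSV);m=(((h[:,:,0]<6)|(h[:,:,0]>174))&(h[:,:,1]>190)&(h[:,:,2]>60)).astype('uint8')
    n,l,st,ce=cv2.connectedComponentsWithStats(m);p0=proj(im,P(r.x,(1,-1),138))
    for i in range(1,n):
        if st[i,4]>20 and np.hypot(*(ce[i][::-1]-p0))<25: print(c,st[i],ce[i][::-1],p0,atz(im,ce[i][::-1],155 if c=='top' else 140))
E
```

```text
[ 5.47061701e+02 -2.43098636e+01  3.47716837e-01] [[-1.6  0.5]
 [ 1.8 -1.6]
 [ 0.8 -1. ]
 [-1.1  0. ]
 [ 0.6 -3.3]
 [ 2.  -4.7]
 [-0.1  2.3]
 [ 3.3  0.9]
 [-0.4  3.2]
 [ 0.1 -0.7]]
red [623.91602129 -60.27392238 138.        ]
side [264 162  19  19 303] [171.0330033  272.68316832] [170.71082138 272.55763582] [621.33071188 -56.50396157 140.        ]
top [301 167  23  23 404] [177.89851485 312.29455446] [179.12348514 312.2831853 ] [623.94106436 -59.39241385 155.        ]
```

The fit and the blob agree on the red cap at about (623, −60), radius 626 mm, which is in reach. I'll move above it at constant height, well clear of the grater.

{"fn": "carry_out", "kwargs": {
  "translation": [
    [-1.0, 0.51, 0],
    [-2.0, 1.02, 0],
    [-3.05, 1.55, 0],
    [-4.1, 2.08, 0],
    [-5.15, 2.61, 0],
    [-6.2, 3.15, 0],
    [-7.25, 3.68, 0],
    [-8.3, 4.21, 0],
    [-9.35, 4.75, 0],
    [-10.4, 5.28, 0],
    [-11.45, 5.81, 0],
    [-12.4, 6.3, 0]
  ],
  "turn": [0, 0, 0, 0, 0, 0, 0, 0, 0, 0, 0, 0],
  "grip": 85
}}

```text
clock: 2.9
tcp_pos: [567.5, -117.2, 231.3]
tool_rot: [0.0, -0.166, 0.986, -0.0]
wrist_force: [0.3, -0.5, 0.6]
width: 84.9
```

{"fn": "carry_out", "kwargs": {
  "translation": [
    [-0.9, 0.45, 0],
    [-1.5, 0.75, 0],
    [-1.82, 0.92, 0],
    [-1.82, 0.92, 0],
    [-1.82, 0.92, 0]
  ],
  "turn": [0, 0, 0, 0, 0]
}}

```text
clock: 3.4
tcp_pos: [622.7, -60.8, 231.3]
tool_rot: [-0.0, -0.166, 0.986, -0.0]
wrist_force: [-0.8, -0.4, 0.1]
width: 84.9
```

```bash
python3 - <<'E'
from h import *
from scipy.spatial.transform import Rotation as Ro
ims={c:snap(c,c+'2') for c in('side','top')}
s=robot.get_state();print(s['clock'],s['tcp_pos'],s['tool_rot'],s['qpos'],s['wrist_force'])
R=Ro.from_quat(s['tool_rot'],scalar_first=True).as_matrix()
print(R.T@(np.array([623,-60,117])-s['tcp_pos'])/40)
rs=[]
for c in ims:
    r=robot.tip_of(c,'cap_red_center')
    if r: rs.append(ray(ims[c],r[0]['pixel']));print(c,r[0],atz(ims[c],r[0]['pixel'],138))
E
```

```text
3.5 [622.48158901 -61.3540383  231.76013238] [ 1.90902266e-04 -1.65669176e-01  9.86181359e-01 -1.19644912e-04] [ 1.51314630e-01  4.07765938e-01  3.26881191e-01  2.34262277e-04
 -1.48952620e+00 -1.38925687e+00] [0.28974074 0.29966328 0.01543472]
[-0.02234346  0.02861641  2.86900256]
side {'pixel': [170.4, 272.9], 'score': 0.67} [623.84243046 -62.09478065 138.        ]
top {'pixel': [177.8, 312.7], 'score': 0.49} [627.08523808 -61.24065178 138.        ]
```

View pics/side2.png

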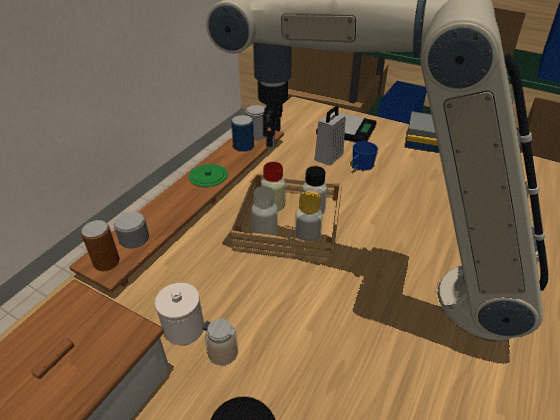

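View pics/top2.png

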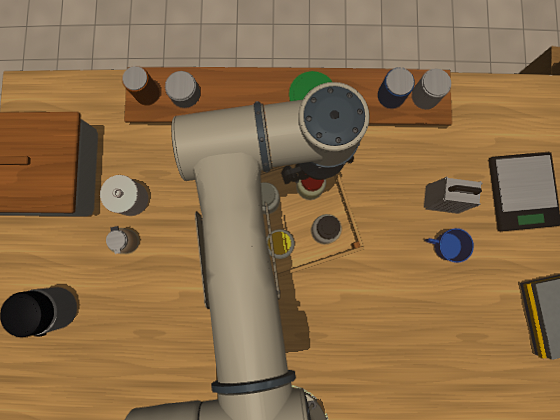

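The gripper hangs straight above the red cap: both are at col ~272 in the side view, and the cap peeks out under the hand at (185, 312) in the top view. Next I descend, close, and settle.

{"fn": "carry_out", "kwargs": {
  "translation": [
    [0, 0.02, 0.7],
    [0, 0.02, 1.4],
    [0, 0.02, 2.0],
    [0, 0.02, 2.4],
    [0, 0.02, 2.7],
    [0, 0.02, 2.85],
    [0, 0.02, 2.85]
  ],
  "turn": [0, 0, 0, 0, 0, 0, 0]
}}

```text
clock: 4.3
tcp_pos: [622.4, -59.9, 117.0]
tool_rot: [-0.0, -0.166, 0.986, 0.0]
wrist_force: [0.2, -0.1, -0.6]
width: 84.8
```

{"fn": "carry_out", "kwargs": {
  "translation": [
    [0, 0, 0],
    [0, 0, 0],
    [0, 0, 0],
    [0, 0, 0],
    [0, 0, 0],
    [0, 0, 0],
    [0, 0, 0],
    [0, 0, 0]
  ],
  "turn": [0, 0, 0, 0, 0, 0, 0, 0],
  "grip": 45,
  "force": 30
}}

```text
clock: 5.1
tcp_pos: [623.4, -59.7, 118.4]
tool_rot: [0.001, -0.166, 0.986, -0.0]
wrist_force: [-0.2, 0.1, 6.0]
width: 52.5
```

```bash
python3 - <<'E'
from h import *
im=snap('side','side3');cv2.imwrite('pics/side3c.png',cv2.resize(im['frame'][110:260,200:380,::-1],None,fx=4,fy=4))
s=robot.get_state();print(s['clock'],s['tcp_pos'],s['wrist_force'],s['torque'],s['width'])
E
```

```text
5.15 [623.35392368 -59.70063094 118.37070534] [-0.56565369  0.81734274  4.72296597] [0.12735419 0.1773531  0.0175135 ] 52.52706532633606
```

View pics/side3c.png

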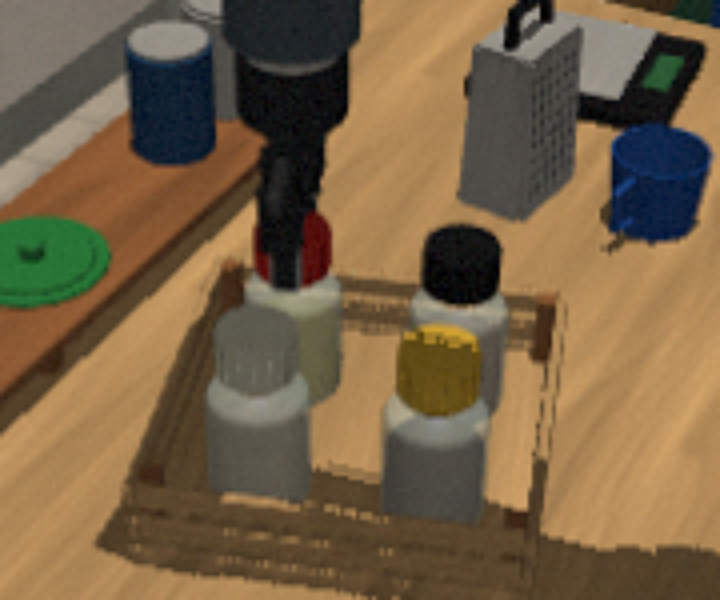

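{"fn": "carry_out", "kwargs": {
  "translation": [
    [0, 0, 0],
    [0, 0, 0],
    [0, 0, 0],
    [0, 0, 0]
  ],
  "turn": [5, 10, 14, 14]
}}

```text
clock: 5.55
tcp_pos: [623.7, -59.8, 118.4]
tool_rot: [0.001, -0.044, 0.999, -0.0]
wrist_force: [1.1, 0.1, 5.5]
width: 52.5
```

```bash
python3 - <<'E'
from h import *
s=robot.get_state();print(s['clock'],s['tcp_pos'],s['tool_rot'],s['wrist_force'],s['torque'],s['width'],s['tau'],s['qpos'])
E
```

```text
5.55 [623.6821656  -59.77586675 118.35800929] [ 1.25929995e-03 -4.44296986e-02  9.99011690e-01 -2.44361251e-04] [1.12358715 0.05048465 5.53851821] [-0.05026678 -0.24456401  0.03278049] 52.47174275061295 [ -0.11261834 -45.18618822  20.30342817   4.2583859   -0.18826642
  -0.72089542] [ 1.53899815e-01  4.55399979e-01  1.10547125e-01  8.09237928e-04
 -1.22349343e+00 -1.63608191e+00]
```

The fingers sit astride the red cap (side crop, ~(250, 290)). Joint 6 torque is the signal that may tell the stop from free turning, so I'll go a little further and read it again.

{"fn": "carry_out", "kwargs": {
  "translation": [
    [0, 0, 0],
    [0, 0, 0],
    [0, 0, 0]
  ],
  "turn": [4, 8, 8]
}}

```text
clock: 5.85
tcp_pos: [623.7, -59.8, 118.4]
tool_rot: [0.001, 0.025, 1.0, -0.0]
wrist_force: [1.2, -0.5, 6.3]
width: 52.7
```

```bash
python3 - <<'E'
from h import *
s=robot.get_state();print(s['clock'],s['tcp_pos'],s['tool_rot'],s['wrist_force'],s['torque'],s['width'],s['tau'][5],s['qpos'][5])
E
```

```text
5.85 [623.70658892 -59.7984918  118.38184135] [ 1.31308501e-03  2.51559733e-02  9.99682658e-01 -1.88275806e-04] [ 1.1603914  -0.54621076  6.3373084 ] [ 0.0246071  -0.17485203 -0.00822089] 52.6586521599718 -0.6055417656898499 -1.7753189846879955
```

{"fn": "carry_out", "kwargs": {
  "translation": [
    [0, 0, 0],
    [0, 0, 0],
    [0, 0, 0],
    [0, 0, 0],
    [0, 0, 0],
    [0, 0, 0],
    [0, 0, 0],
    [0, 0, 0]
  ],
  "turn": [7, 14, 21, 28, 35, 42, 48, 48]
}}

```text
clock: 6.65
tcp_pos: [623.6, -60.0, 118.4]
tool_rot: [0.001, 0.43, 0.903, 0.0]
wrist_force: [0.9, -0.1, 5.3]
width: 52.5
```

```bash
python3 - <<'E'
from h import *
s=robot.get_state();print(s['clock'],s['tcp_pos'],s['tool_rot'],s['wrist_force'],s['torque'],s['width'],s['tau'][5],s['qpos'][5])
E
```

```text
6.65 [623.60030914 -60.02202447 118.39167361] [1.21681469e-03 4.30106391e-01 9.02777369e-01 1.83413403e-04] [ 0.93521672 -0.10726112  5.33591963] [-0.18507151 -0.07909846 -0.01133146] 52.52655330061509 -0.9349960461258888 -2.614105999746416
```

{"fn": "carry_out", "kwargs": {
  "translation": [
    [0, 0, -0.05],
    [0, 0, -0.1],
    [0, 0, -0.15],
    [0, 0, -0.15]
  ],
  "turn": [0, 0, 0, 0]
}}

```text
clock: 7.05
tcp_pos: [622.6, -59.5, 123.2]
tool_rot: [-0.0, 0.429, 0.903, -0.0]
wrist_force: [0.3, 0.7, -0.4]
width: 52.6
```

```bash
python3 - <<'E'
from h import *
s=robot.get_state();print(s['clock'],s['tcp_pos'],s['tool_rot'],s['wrist_force'],s['torque'],s['width'],s['tau'][5],s['qpos'][5])
E
```

```text
7.05 [622.62628905 -59.49828932 123.20005337] [-2.25080294e-04  4.29326715e-01  9.03149224e-01 -2.57887578e-05] [ 0.25813024  0.66730009 -0.38431465] [ 0.27277064 -0.13809153  0.03021912] 52.60668332298019 -0.004385967913549393 -2.612256721475279
```

After a 5 mm lift (closed allows only 2 mm), the wrist force is −0.4 N, about the cap's weight. That points to a loose cap. I'll lift a bit more and look.

{"fn": "carry_out", "kwargs": {
  "translation": [
    [0, 0, -0.15],
    [0, 0, -0.35],
    [0, 0, -0.55],
    [0, 0, -0.55]
  ],
  "turn": [0, 0, 0, 0]
}}

```text
clock: 7.45
tcp_pos: [623.5, -60.0, 147.4]
tool_rot: [0.001, 0.429, 0.903, 0.0]
wrist_force: [0.5, 0.4, 0.3]
width: 52.4
```

```bash
python3 - <<'E'
from h import *
im=snap('side','side4');cv2.imwrite('pics/side4c.png',cv2.resize(im['frame'][110:260,200:380,::-1],None,fx=4,fy=4))
s=robot.get_state();print(s['clock'],s['tcp_pos'],s['tool_rot'],s['wrist_force'],s['torque'],s['width'],s['tau'][5],s['qpos'][5])
E
```

```text
7.5 [623.10188248 -59.82376328 146.4205449 ] [7.63071349e-04 4.29556584e-01 9.03039561e-01 3.31997805e-04] [ 0.11635381 -0.7130543   0.36786974] [-0.00324362  0.0077078  -0.04221251] 52.36983946484568 0.0005826104825246148 -2.612589169259563
```

View pics/side4c.png

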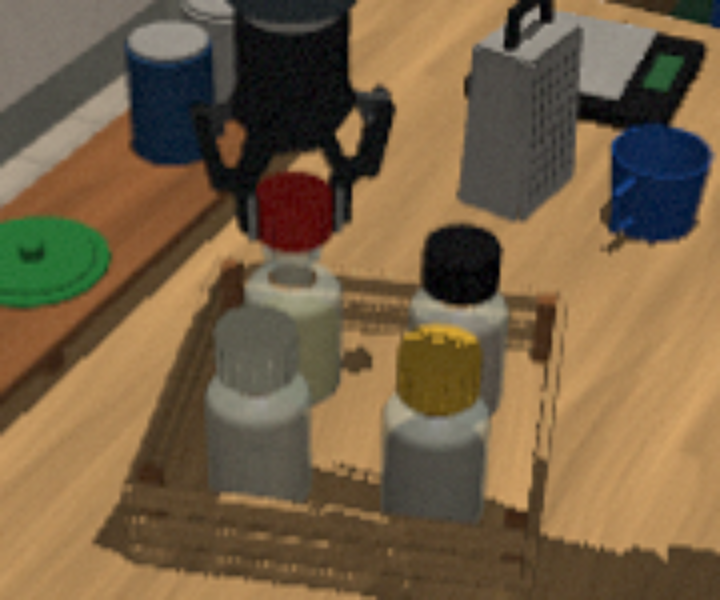

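The red cap is in the fingers, centred at (210, 293) in the crop, and the open neck shows below it at (275, 293). I'll lift the rest of the way to about 80 mm.

{"fn": "carry_out", "kwargs": {
  "translation": [
    [0, 0, -0.2],
    [0, 0, -0.5],
    [0, 0, -0.8],
    [0, 0, -1.1],
    [0, 0, -1.3],
    [0, 0, -1.3],
    [0, 0, -1.3],
    [0, 0, -1.3]
  ],
  "turn": [0, 0, 0, 0, 0, 0, 0, 0]
}}

```text
clock: 8.3
tcp_pos: [622.4, -59.6, 196.5]
tool_rot: [-0.001, 0.43, 0.903, -0.0]
wrist_force: [0.1, -0.2, -0.4]
width: 52.5
```

```bash
python3 - <<'E'
from h import *
ims={c:snap(c,c+'5') for c in('side','top')};im=ims['side'];cv2.imwrite('pics/side5c.png',cv2.resize(im['frame'][90:260,200:380,::-1],None,fx=3.5,fy=3.5))
s=robot.get_state();print(s['clock'],s['tcp_pos'],s['tool_rot'],s['wrist_force'],s['width'],np.abs(s['joint_vel']).max())
rs=[]
for n in ['red','white','black','yellow']:
  for c in ims:
    r=robot.tip_of(c,f'cap_{n}_center')
    if r: print(n,c,r[0]['score'],r[0]['pixel'],atz(ims[c],r[0]['pixel'],218 if n=='red' else 138).round())
h=cv2.cvtColor(im['frame'],cv2.COLOR_RGB2HSV);m=(((h[:,:,0]<6)|(h[:,:,0]>174))&(h[:,:,1]>190)&(h[:,:,2]>60)).astype('uint8')
n,l,st,ce=cv2.connectedComponentsWithStats(m)
for i in range(1,n):
    if st[i,4]>60:
        c,d=ray(im,ce[i][::-1]);k=(d[:2]@(np.array([623,-60])-c[:2]))/(d[:2]@d[:2]);print(st[i],ce[i],c+k*d)
E
```

```text
8.4 [622.42277798 -59.66309819 196.5758072 ] [-5.85095724e-04  4.29543367e-01  9.03045989e-01 -3.09328444e-04] [ 0.40345321  0.38099718 -1.19912242] 52.594865396117825 0.002717215464855195
red side 0.54 [147.7, 272.0] [621. -53. 218.]
red top 0.4 [172.1, 315.3] [626. -63. 218.]
white side 0.78 [197.6, 263.9] [582.  58. 138.]
white top 0.57 [196.2, 261.4] [582.  59. 138.]
black side 0.69 [173.3, 314.8] [ 514. -106.  138.]
black top 0.85 [225.7, 327.7] [514. -97. 138.]
yellow side 0.56 [203.5, 311.6] [463.  21. 138.]
yellow top 0.8 [243.9, 277.9] [471.  19. 138.]
[264 138  19  20 312] [273.31410256 147.25641026] [621.04401388 -61.12959223 215.19985596]
```

View pics/side5c.png

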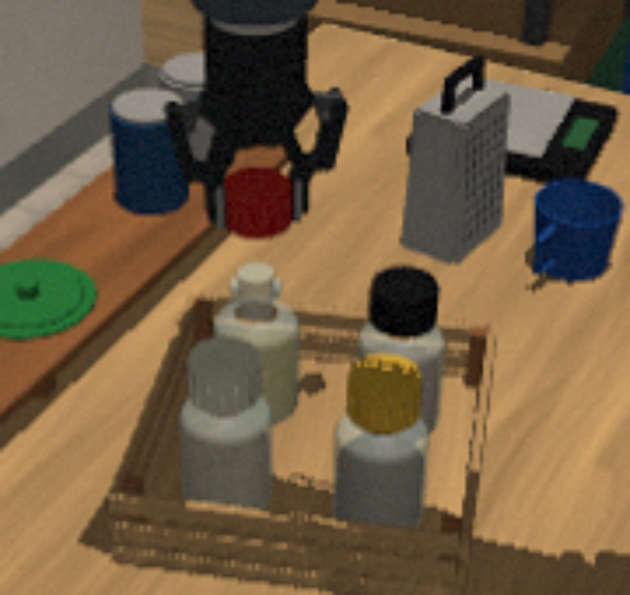

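The cap is level in the fingers at crop (203, 258), centre height ≈ 215 mm, with the bare neck showing at (285, 256). The other caps and the bystanders are in place and the arm is still, so I'm handing it in.

```bash
python3 -c "
from bench import robot
print(robot.close_job())"
```

```text
the job is handed in; nothing more can be done
None
```

The red cap is off its jar and still held in the gripper, and I handed the job in at about 8.4 s. I gripped it at 30 N and turned it +70° about the tool's z, which is clockwise seen from above. It came loose that way, so I never tried the other direction, and I then lifted it straight up.

**Last checks:**
- **Cap position:** the side camera puts its centre at about (621, −61, 215) mm. That is about 77 mm above where it sat and over its jar. It looks level, with the bare neck visible below it.
- **Grip and motion:** the finger opening is 52.6 mm, which fits the cap, and the arm was still.
- **Other caps:** they measured within several mm of where they started, which is the noise of the networks.
- **Bystanders:** I checked the grater and cup by eye in the last side picture, and they looked unmoved. The canister and flip jar were outside that crop and not re-checked. The arm never went near any of the four.

**Readings that disagreed:** during the twist joint 6 read −0.6 to −0.9 N m while the wrist moment about z stayed near zero, so torque did not show whether the cap was free. The nearly force-free lift and the pictures settled it. I did not measure the cap's own turn angle; that it came off implies at least 45°.

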